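# Weigh a rewound coil on the bench beam

## Robot

A 7-joint arm with a two-finger parallel gripper is mounted at the origin on the work surface. World frame = base frame: x ahead of the robot, y to its left, z up, the work surface at z = 0. Lengths are in m, angles in rad, forces in N, time in s.
With the tool pointing down it reaches from about 0.425 to 0.925 m from the base axis. Payload 6.8 kg.
Tool frame: the origin (TCP) lies at the very end of the fingers, on their centre line; the grasp point (between the pads) lies bot.hold_point_z behind it (bot.hold_point_z is the distance from the TCP to the grasp point, in m); x points along the fingers, z is the direction in which the jaws open and shut, and the axes are right-handed (so a half turn about x gives the same grasp; the last joint's range is limited). The gripper opens to 85 mm and grips with 20 to 120 N. Pads are 22 mm wide; open, the fingers measure 114 mm over their backs; the gripper's body (76 mm by 85 mm) begins 54 mm behind the grasp point. The pads swing forward as they close: fully open they stand 13 mm farther back than shut.
Start: joints at [-1.422, 0.477, 0.022, 1.555, -0.011, 1.109, -0.083], TCP at [0.171, 0.653, 0.195] pointing down, gripper open.
Joint ranges: [-2.96, 2.96], [-0.34, 2.1], [-1.41, 1.46], [0.24, 2.44], [-1.37, 4.51], [0.17, 1.92], [-2.96, 2.96]. Speed limits (rad/s): [2.39, 2.39, 3.14, 3.14, 3.14, 3.14, 3.14].

## Interface

Orientations are given as a unit quaternion [w, x, y, z].
In Python, from station import bot gives the robot as it stands.
- The arm moves only by the tool drive_tool, never from a script. Its arguments are lists of equal length, an entry for each row: "slide": the shift along the world's x, y, z in mm, a list of three; "turn": the turn, a rotation vector about the world's x, y, z in rad, a list of three; "gripper": the opening, from 0 (shut) to 1 (fully open). A call has 1 to 10 rows; each row is the pose to reach, as a shift and turn from the pose measured when the call began; what a row does not reach only later rows make up. A row lasts 1/10 s, in which the tool goes at most 50 mm and 8.59 degrees, less where a joint would pass 70% of its speed; a pose out of reach is approached as far as the arm can. A call with a gripper value outside its range is refused whole. The fingers move at their own pace and stop on an object; "squeeze" is the grip in N (left out, the last holds). Time passes only in rows, so rows that repeat a pose let the fingers close. It gives the time, the measured TCP pose, the force and the opening at its end, in the units of the state.
- bot.get_obs(): the state, without advancing time (a new reading comes with each control period).
- bot.read_camera(name): name is "side" or "top"; returns a dict with "color" (400x640x3 uint8, red, green, blue), "fovy" (degrees; the focal length in pixels is half the picture's height over the tangent of half this angle, whatever the lens; pixels are square), "cx", "cy" (the principal point, pixels), "dist_coeffs" ([k1, k2, p1, p2, k3] as OpenCV has them; the pictures are not rectified), "R" (3x3) and "t" (3): a world point X has camera coordinates R X + t. Camera axes: x right, y down, z forward; pixel columns grow to the right and rows downward; lengths in m; the calibration is good to about 2 mm. A picture is of the moment at which its call begins. There is no depth.
- bot.hand_in(): hands the job in, once; it reports no verdict.
The state is a dict: "t": time; "q": joint angles; "joint_vel": joint speeds; "joint_torque": joint torques, N m; "eef_pos": TCP position; "tool_rot": TCP orientation; "contact_force": force on the tool from outside, world axes, zero at the start; "torque": the same for the moment, N m; "gripper_width": opening from 0.0 (shut) to 1.0 (fully open).
Only numpy, scipy, OpenCV 4.12 (cv2) and the standard library are available. Lean on these libraries where they do the work, as an engineer would, in place of code of your own. Each camera call takes 0.05 s, during which the arm holds its last target.

## Task

Hang the copper coil by its crossbar in the V seats of the weigh beam's yoke and let go of it, then slide the steel poise along the beam until the beam floats level by itself, its pointer free between the two marks. The pivot is delicate: set the coil down gently, and move the poise only by pushing the side of its knob with less than 10 N, never pinching or gripping it. Leave everything else on the bench where it is, and finish with the coil hanging and the beam level and at rest.

Things in the scene. Friction and masses are not known exactly. Their poses are not given: they have to be found in the camera images.
- stand: Fixed grey weigh-beam stand, yaw within 0.3 rad. Origin: underside, below the pivot. The beam runs along its y: yoke at -y, poise arm and pointer at +y. Base 120 (x) by 340 mm (y -110 to 230), 15 mm thick. Two cheeks beside the pivot, x = +-20, top z = 143. Marker post at x = -44, y = 243, top z = 175 mm, with two thin dark marks 15 mm apart, middle z = 130 (pivot height).
- beam (a joint): Tilt of the beam about its pivot, rad: 0 = level, positive = pointer end up, yoke end down; stops at -0.10 and 0.10. The pivot lies 130 mm above the stand's origin. Flexure and gravity together pull the beam level with about 0.15 N m per rad; well damped, it settles in about 2 s when let go. Without poise and load it balances level.
- seat (a point): On the beam, midway between the yoke's two V seats, where the crossbar's middle comes to lie: 90 mm from the pivot, at pivot height when level. Axes: x across, y along the beam to the pointer, z up. Two prongs 6 mm thick at x = +-31.5 mm (57 mm free between), open above; V flanks at 45 degrees, mouth +-17 mm in y, 11 mm above this point. The yoke's crosspiece is 40 mm inward (+y).
- pointer (a point): Tip of the beam's pointer, 238 mm from the pivot towards +y of the stand; at pivot height when level.
- poise (a joint): Position of the sliding poise along the beam, m: 0 at the inner end of its travel, where the poise's middle is 50 mm from the pivot; grows outward (towards the pointer) to 0.14. It slides with about 3 N of friction (and about 2 N per m/s) and stays where it is left. Pushing at the knob also tips the beam; let go to read its balance.
- poise_knob (a point): Top centre of the poise's upright round knob (18 mm diameter, 44 mm tall, free all round), 62 mm above the beam's axis. The knob stands on the poise, a steel block round the beam (250 g in all; 36 mm across, 30 mm along the beam, 38 mm high). Axes as the beam's: y along the beam, outward.
- coil: Copper coil on a black bobbin, to be weighed (220 to 410 g, unknown), upright on the bench. Origin: centre of underside; x along its crossbar, z up. Bobbin 40 mm diameter, 42 mm high; above it a 10 mm stem, a level steel crossbar (8 mm diameter, 84 mm long, axis at z = 62 mm) and an upright black grip knob (20 mm diameter, z = 78 to 118 mm). It hangs plumb from the crossbar.
- coil_bar (a point): Middle of the coil's crossbar, on its axis, 62 mm above the coil's underside.
- jar: Closed jar, 56 mm diameter, 75 mm high; a bystander.
- driver: Screwdriver lying on the bench; a bystander.
- spool: Flat wire spool, 56 mm diameter, 34 mm high; a bystander.
- pedal: Twin foot pedal, 100 x 130 x 51 mm; a bystander.
- tray: White two-part tray, 120 x 90 x 28 mm; a bystander.
- probe: Blue hand probe lying on the bench, 150 mm long; a bystander.
- mass_block: Plain steel cylinder, 36 mm diameter, 30 mm high; a bystander.

How it is judged:
On the way, in this order (a step that is already met when the one before it is completed fails the run):
1. the coil hangs in the yoke's V seats, let go (distance between coil_bar and seat below 0.008 m and contact force between coil and beam above 1 N and contact force between the fingers and coil below 0.05 N), for 0.6 s.
2. the beam floats level with the coil on it and the robot off it (value of joint beam between -0.03 and 0.03 rad and contact force between each of the arm, the fingers and beam below 0.05 N and distance between coil_bar and seat below 0.008 m), for 0.8 s.
At the end, for the whole second after the job is handed in: The coil hangs by its crossbar in the V seats (crossbar's middle within 8 mm of the seat point, coil within 0.2 rad of plumb, slower than 50 mm/s), and the beam is level within 0.03 rad (pointer within 7 mm of the middle of the marks), turning slower than 0.05 rad/s, with the robot touching nothing (value of joint beam between -0.03 and 0.03 rad and velocity of joint beam between -0.05 and 0.05 rad/s and distance between coil_bar and seat below 0.008 m and angle between coil's own z axis and vertical below 0.2 rad and linear speed of coil below 0.05 m/s).
It fails at once if the beam, yoke or poise is pushed, pinched or gripped by the robot with more than 10 N (contact force between any of the fingers, the arm and beam above 10 N).
It fails at once if the coil is pressed or dropped on the beam with more than 15 N (contact force between coil and beam above 15 N).
It fails at once if a bystander is moved more than 30 mm (distance of any of jar, driver, spool, pedal, tray, probe, mass_block from where it was at the start of the episode above 0.03 m).
It also fails if it takes over 72 s, if anything falls off the work surface, if the arm or the gripper's body presses on something with over 40 N, if the wrist force passes 120 N, or if a joint passes its speed limit or range.

## Working session

There is one attempt and no reset: what is moved stays moved. The work goes in short steps, Python scripts to look and compute and a tool call to move; the robot and the scene stay as the last step left them, time stands still between calls to the robot, and variables do not carry over. Pictures are saved under pics/ and viewed, and the job is handed in when it is done.

Besides the shell and the picture viewer there is one more tool, called after "Call:" as name(argument=value, ...) on one line, values as JSON. drive_tool: Moves the arm, as the interface text tells. Its arguments: {"type":"object","properties":{"slide":{"type":"array"},"turn":{"type":"array"},"gripper":{"type":"array"},"squeeze":{"type":"number"}},"required":["slide","turn","gripper"]}

```bash
mkdir -p pics; ls; cat > h.py <<'E'
import numpy as np, cv2
from station import bot
def cam(n,save=None):
    c=bot.read_camera(n)
    if save: cv2.imwrite(f'pics/{save}.png',c['color'][:,:,::-1])
    f=200/np.tan(np.radians(c['fovy'])/2)
    c['K']=np.array([[f,0,c['cx']],[0,f,c['cy']],[0,0,1.]]);c['d']=np.array(c['dist_coeffs'],float)
    c['R']=np.array(c['R']);c['t']=np.array(c['t'])
    return c
def ray(c,uv):
    p=cv2.undistortPoints(np.array([[uv]],float),c['K'],c['d'])[0,0]
    return -c['R'].T@c['t'], c['R'].T@np.array([p[0],p[1],1])
def onz(c,uv,z):
    o,d=ray(c,uv); return o+d*(z-o[2])/d[2]
def proj(c,X):
    return cv2.projectPoints(np.array(X,float).reshape(-1,1,3),cv2.Rodrigues(c['R'])[0],c['t'],c['K'],c['d'])[0][:,0]
def tri(c1,u1,c2,u2):
    o1,d1=ray(c1,u1);o2,d2=ray(c2,u2)
    s=np.linalg.lstsq(np.c_[d1,-d2],o2-o1,rcond=None)[0]
    a=o1+s[0]*d1;b=o2+s[1]*d2
    return (a+b)/2,np.linalg.norm(a-b)
E
python3 - <<'E'
from h import *
for n in('side','top'):
    c=cam(n,n+'0');print(n,c['fovy'],c['cx'],c['cy'],c['d'],-c['R'].T@c['t'],c['R'])
print(bot.get_obs(),bot.hold_point_z)
E
```

```text
pics
side 49.58280245615919 323.0424583780382 202.55232806305924 [-0.02360037  0.          0.          0.          0.        ] [0.49178764 0.98473479 0.75710436] [[-0.99882907 -0.04394824 -0.0202248 ]
 [-0.00639347  0.53429775 -0.84527217]
 [ 0.04795429 -0.8441531  -0.53395311]]
top 54.50483469567818 319.63205794772676 192.28714908207658 [-0.07902787  0.          0.          0.          0.        ] [0.33710778 0.00424502 1.13305219] [[ 6.38073949e-04 -9.99858084e-01  1.68346340e-02]
 [-9.83146549e-01 -3.70490841e-03 -1.82781665e-01]
 [ 1.82818096e-01 -1.64342841e-02 -9.83009389e-01]]
{'t': 0.1, 'q': array([-1.42210042,  0.47773174,  0.02233063,  1.55635037, -0.01149683,
        1.10927475, -0.08311108]), 'joint_vel': array([-1.16203570e-03, -2.46477923e-03,  8.51806704e-05, -2.45902782e-03,
       -9.81596717e-04, -3.83428217e-04,  9.07969749e-04]), 'joint_torque': array([ 5.02022303e-03, -5.97751129e+01,  1.61401413e+00, -2.81949681e+01,
        1.28426857e-02,  5.03620191e-03,  2.08916754e-05]), 'eef_pos': array([0.17129757, 0.65229752, 0.19451408]), 'tool_rot': array([ 0.55947041, -0.43225222,  0.56033387,  0.43148214]), 'contact_force': array([-0.23175396, -0.20310677, -0.09591836]), 'torque': array([-0.0489557 ,  0.00195227, -0.00769462]), 'gripper_width': 0.9972875045144785} 0.0187
```

View pics/side0.png

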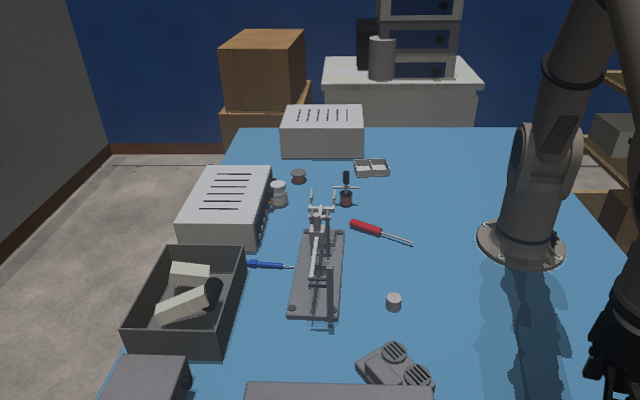

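View pics/top0.png

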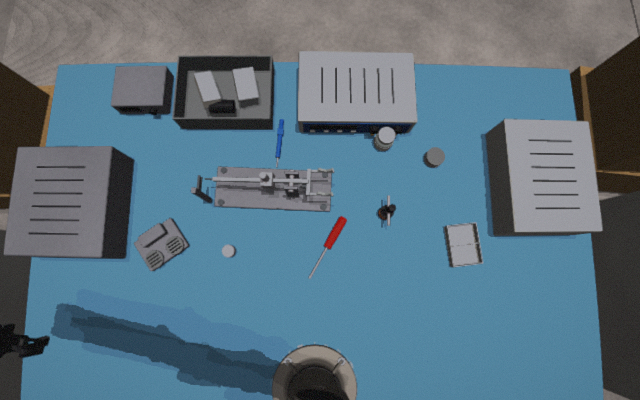

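The top view shows the stand at about (272,188), with its pointer and post on the left (+y) and the yoke at (330,185). The coil is at (388,210), the jar at (385,138), the driver at (328,245) and the mass block at (229,251). I'll zoom in next.

```bash
python3 - <<'E'
import cv2
a=cv2.imread('pics/top0.png')[150:240,180:420];cv2.imwrite('pics/topz.png',cv2.resize(a,(800,300),interpolation=cv2.INTER_CUBIC))
a=cv2.imread('pics/side0.png')[160:340,260:420];cv2.imwrite('pics/sidez.png',cv2.resize(a,(533,600),interpolation=cv2.INTER_CUBIC))
E
```

```text
(no output)
```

View pics/topz.png

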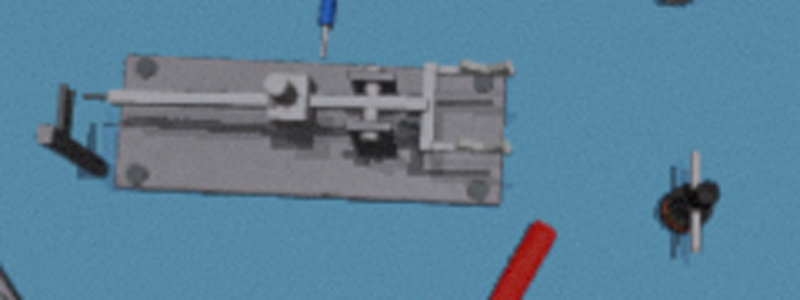

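View pics/sidez.png

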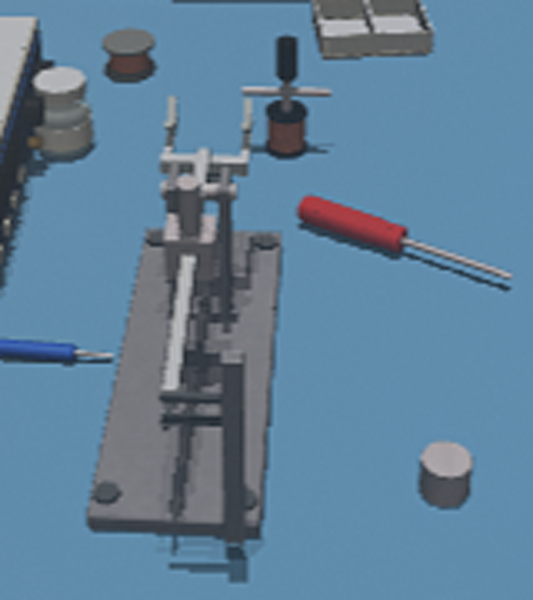

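```bash
python3 - <<'E'
from h import *
T=cam('top');S=cam('side')
zt=lambda x,y:(180+x*.3-.35,150+y*.3-.35)
zs=lambda x,y:(260+x*.3-.35,160+y*.3-.35)
# stand corners local: (+60,230),(+60,-110),(-60,-110),(-60,230)
L=np.array([[60,230],[60,-110],[-60,-110],[-60,230]])/1e3
Pt=np.array([onz(T,zt(*p),.015)[:2] for p in[(130,55),(507,72),(500,206),(115,187)]])
Ps=np.array([onz(S,zs(*p),.015)[:2] for p in[(88,518),(147,232),(283,233),(262,525)]])
def fit(P):
    a=L-L.mean(0);b=P-P.mean(0)
    th=np.arctan2((a[:,0]*b[:,1]-a[:,1]*b[:,0]).sum(),(a*b).sum())
    R=np.array([[np.cos(th),-np.sin(th)],[np.sin(th),np.cos(th)]])
    o=P.mean(0)-R@L.mean(0)
    return th,o,np.abs(P-(L@R.T+o)).max(0)
print(fit(Pt),fit(Ps),sep='\n')
th,o,_=fit(Pt); th2,o2,_=fit(Ps)
for nm,a,b in[('knobtop',(277,84),(188,184)),('coilknobtop',(709,189),(287,40)),('barA(+x)',(697,153),(244,91)),('barB',(697,250),(330,93)),('prongtipjar',(470,69),(171,98)),('prongtip2',(475,148),(248,99)),('pointer end',(108,96),(173,388))]:
    print(nm,tri(T,zt(*a),S,zs(*b)))
for t,oo in((th,o),(th2,o2)):
    R=np.array([[np.cos(t),-np.sin(t)],[np.sin(t),np.cos(t)]])
    print('seat',oo+R@[0,-.09],'pivot',oo)
E
```

```text
(np.float64(-0.04587944389335078), array([0.5532318 , 0.06123697]), array([0.00084028, 0.00264798]))
(np.float64(-0.03665055426341853), array([0.55334678, 0.06640946]), array([0.00084959, 0.00418248]))
knobtop (array([0.55775333, 0.1311693 , 0.18247048]), np.float64(0.0002299250888411678))
coilknobtop (array([ 0.48746665, -0.20580416,  0.11848241]), np.float64(0.0021052867643495438))
barA(+x) (array([ 0.52741235, -0.20847739,  0.06153542]), np.float64(0.0006991731531046295))
barB (array([ 0.4453396 , -0.20602399,  0.06117681]), np.float64(0.000512407859739344))
prongtipjar (array([ 0.57716982, -0.01466676,  0.16675168]), np.float64(0.006294299556199327))
prongtip2 (array([ 0.51558695, -0.01857869,  0.16408823]), np.float64(0.00552357523433653))
pointer end (array([0.5616296 , 0.27553198, 0.11901847]), np.float64(0.0013281936679805763))
seat [ 0.5491041  -0.02866833] pivot [0.5532318  0.06123697]
seat [ 0.55004896 -0.0235301 ] pivot [0.55334678 0.06640946]
```

```bash
cat >> h.py <<'E'
from scipy.spatial.transform import Rotation as Ro
def st():
    o=bot.get_obs();q=o['tool_rot'];M=Ro.from_quat([q[1],q[2],q[3],q[0]]).as_matrix()
    print('t',o['t'],'pos',o['eef_pos'].round(4),'F',o['contact_force'].round(2),'g',round(o['gripper_width'],3)); return o,M
E
python3 - <<'E'
from h import *
o,M=st();print(M.round(3));print('jaw yaw',np.degrees(np.arctan2(M[1,2],M[0,2])))
E
```

```text
t 0.2 pos [0.1713 0.6525 0.1948] F [-0.29 -0.4   0.41] g 0.998
[[-0.    -0.967  0.254]
 [-0.001  0.254  0.967]
 [-1.    -0.    -0.001]]
jaw yaw 75.29019013206003
```

Call:
drive_tool(slide=[[20, -20, 35], [45, -60, 55], [70, -103, 70], [95, -145, 80], [120, -188, 80], [145, -230, 80], [170, -273, 80], [195, -315, 80], [220, -358, 80], [240, -400, 80]], turn=[[0, 0, 0.05], [0, 0, 0.1], [0, 0, 0.15], [0, 0, 0.2], [0, 0, 0.22], [0, 0, 0.22], [0, 0, 0.22], [0, 0, 0.22], [0, 0, 0.22], [0, 0, 0.22]], gripper=[1, 1, 1, 1, 1, 1, 1, 1, 1, 1])

```text
t: 1.2
eef_pos: [0.4124, 0.2502, 0.2749]
tool_rot: [0.509, -0.491, 0.509, 0.49]
contact_force: [0.6, -0.3, -0.0]
gripper_width: 1.0
```

Call:
drive_tool(slide=[[15, -47, 0], [25, -95, 0], [35, -143, 0], [45, -191, 0], [55, -239, 0], [62, -287, 0], [68, -335, 0], [72, -383, 0], [75, -430, 0], [75, -457, 0]], turn=[[0, 0, 0], [0, 0, 0], [0, 0, 0], [0, 0, 0], [0, 0, 0], [0, 0, 0], [0, 0, 0], [0, 0, 0], [0, 0, 0], [0, 0, 0]], gripper=[1, 1, 1, 1, 1, 1, 1, 1, 1, 1])

```text
t: 2.2
eef_pos: [0.4867, -0.211, 0.2752]
tool_rot: [0.51, -0.49, 0.511, 0.489]
contact_force: [0.5, 0.6, -0.2]
gripper_width: 1.0
```

```bash
python3 - <<'E'
from h import *
o,M=st();print(M.round(3));print('jaw yaw',np.degrees(np.arctan2(M[1,2],M[0,2])))
S=cam('side');a=S['color'][100:260,240:460,::-1];cv2.imwrite('pics/s1.png',cv2.resize(a,(770,560),interpolation=cv2.INTER_CUBIC))
E
```

```text
t 2.2 pos [ 0.4867 -0.211   0.2752] F [ 0.54  0.59 -0.16] g 1.0
[[ 0.001 -0.999  0.042]
 [-0.002  0.042  0.999]
 [-1.    -0.001 -0.002]]
jaw yaw 87.61292168699613
```

View pics/s1.png

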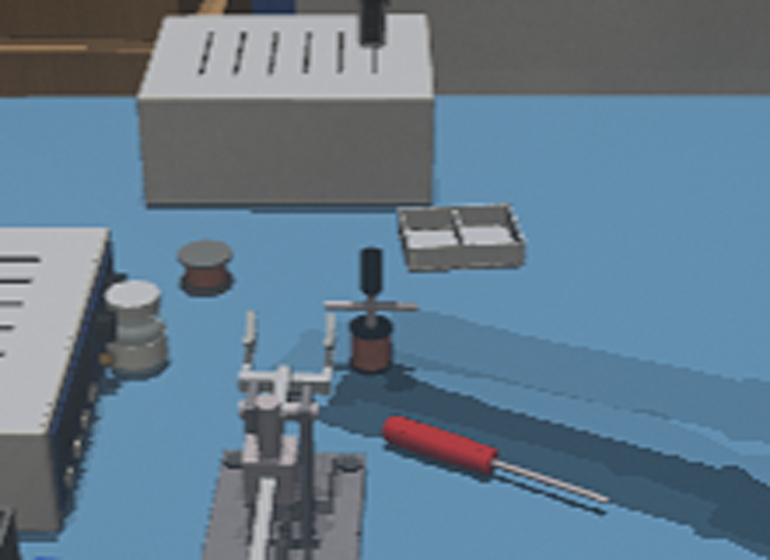

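The gripper hangs straight above the coil knob: both are at column ~372 in the zoomed picture. I'll go down and grip.

Call:
drive_tool(slide=[[0, 4, -40], [0, 4, -80], [0, 4, -120], [0, 4, -150], [0, 4, -175], [0, 4, -188], [0, 4, -188], [0, 4, -188], [0, 4, -188], [0, 4, -188]], turn=[[0, 0, 0], [0, 0, 0], [0, 0, 0], [0, 0, 0], [0, 0, 0], [0, 0, 0], [0, 0, 0], [0, 0, 0], [0, 0, 0], [0, 0, 0]], gripper=[1, 1, 1, 1, 1, 1, 0.6, 0.3, 0.1, 0], squeeze=30)

```text
t: 3.25
eef_pos: [0.4869, -0.2108, 0.0885]
tool_rot: [0.511, -0.491, 0.512, 0.486]
contact_force: [0.1, -0.1, 0.1]
gripper_width: 0.332
```

Call:
drive_tool(slide=[[0, 0, 0], [0, 0, 0], [0, 0, 0], [0, 0, 0]], turn=[[0, 0, 0], [0, 0, 0], [0, 0, 0], [0, 0, 0]], gripper=[0, 0, 0, 0])

```text
t: 3.65
eef_pos: [0.4869, -0.2107, 0.0886]
tool_rot: [0.511, -0.491, 0.511, 0.486]
contact_force: [0.4, 0.0, -0.0]
gripper_width: 0.001
```

```bash
python3 - <<'E'
from h import *
o,M=st();print(M.round(3))
S=cam('side');a=S['color'][120:230,290:430,::-1];cv2.imwrite('pics/s2.png',cv2.resize(a,(700,550),interpolation=cv2.INTER_CUBIC))
S=cam('top');a=S['color'][150:270,320:460,::-1];cv2.imwrite('pics/t2.png',cv2.resize(a,(700,600),interpolation=cv2.INTER_CUBIC))
E
```

```text
t 3.65 pos [ 0.4869 -0.2107  0.0886] F [ 0.43  0.02 -0.04] g 0.001
[[ 0.003 -0.999  0.045]
 [-0.005  0.045  0.999]
 [-1.    -0.004 -0.004]]
```

View pics/s2.png

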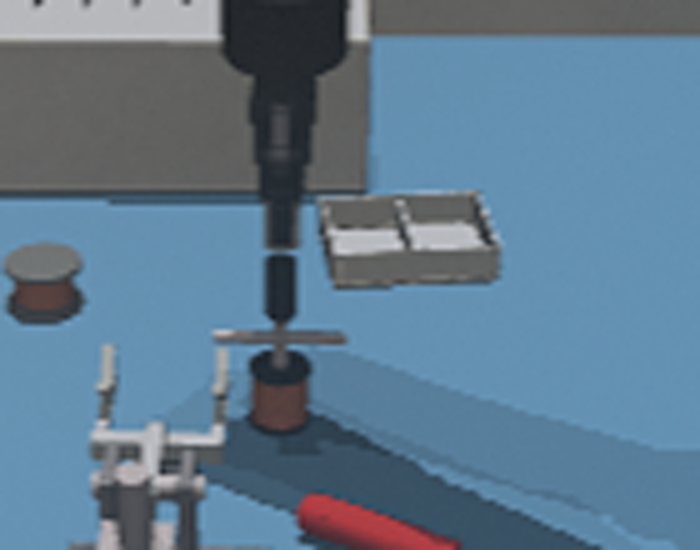

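View pics/t2.png

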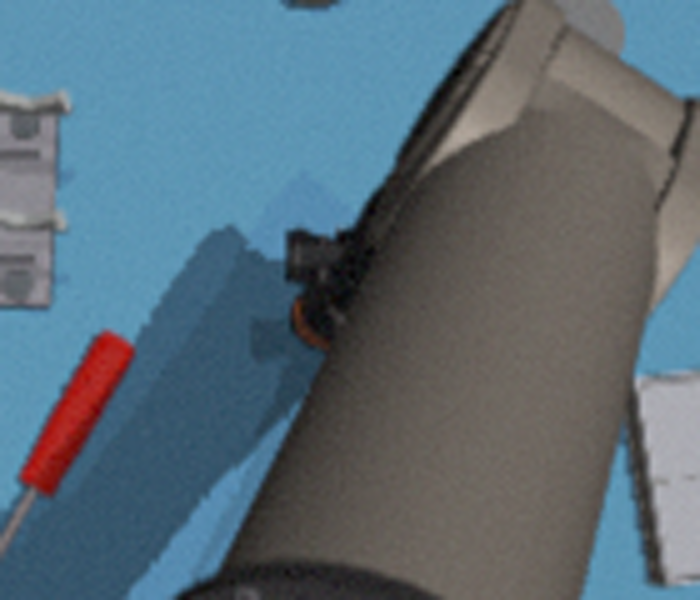

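```bash
python3 - <<'E'
from h import *
o,M=st()
S=cam('side');T=cam('top');p=o['eef_pos']
print('side',proj(S,[p]),'top',proj(T,[p]), 'seen side tip',(290+282/5,120+248/5))
print(tri(S,(346.3,169.5),T,proj(T,[p])[0]))
for z in(.09,.1,.12,.13): print(z,onz(S,(346.3,169.5),z))
for k in (0,.06,.1,.14,.18): print(k,((proj(S,[p-M[:,0]*k])[0]-[290,120])*5),((proj(T,[p-M[:,0]*k])[0]-[320,150])*5))
E
```

```text
t 3.75 pos [ 0.4868 -0.2108  0.0885] F [ 0.19 -0.57  0.37] g -0.0
side [[345.5599464 179.232038 ]] top [[391.92433995 208.59388898]] seen side tip (346.4, 169.6)
(array([ 0.48307281, -0.20309082,  0.12687972]), np.float64(0.0035195029877096236))
0.09 [ 0.48439071 -0.27332896  0.09      ]
0.1 [ 0.48450159 -0.25447039  0.1       ]
0.12 [ 0.48472336 -0.21675324  0.12      ]
0.13 [ 0.48483424 -0.19789466  0.13      ]
0 [277.79973202 296.16018999] [359.62169974 292.9694449 ]
0.06 [278.83708455 211.2915407 ] [382.27775848 276.88129684]
0.1 [279.55195913 152.4172056 ] [398.91312351 265.06133279]
0.14 [280.28623381  91.60821241] [416.95359851 252.23613949]
0.18 [281.04057674  28.77480502] [436.5837226  238.27271116]
```

```bash
python3 - <<'E'
from h import *
S=cam('side')
print((proj(S,[[.4867,-.211,.2752],[.4867,-.211,.2882],[.4867,-.1685,.2882],[.4867,-.211,.31]])-[240,100])*3.5)
print(cam('side','s3')['color'][160:186,340:353].mean(2).astype(int))
E
```

```text
[[371.20999763  82.13273835]
 [371.33091002  67.42156558]
 [371.39445194  86.94183169]
 [371.53580682  42.3938347 ]]
[[ 85  79  68  63  49  43  44  42  48  57  71  87  84]
 [143 144 126  80  50  47  47  44  57  77 119 144 143]
 [141 144 125  79  51  44  44  43  55  75 118 144 144]
 [140 143 125  78  52  44  44  43  55  90 127 143 143]
 [140 142 124  79  51  43  42  43  54  91 127 142 143]
 [140 143 124  77  51  44  46  43  54  89 127 142 144]
 [141 143 125  78  50  44  47  47  53  89 126 144 143]
 [140 142 124  78  51  43  44  44  63  95 127 142 142]
 [141 143 124  77  48  42  41  40  62  94 125 141 142]
 [141 142 128  90  66  67  67  65  69 103 133 141 140]
 [140 142 144 140 117  98  99 116 130 136 142 141 141]
 [140 142 130  90  43  44  44  45  65 116 143 140 140]
 [141 143 120  63  37  40  42  39  46 107 144 140 140]
 [140 143 121  63  42  43  43  43  44 107 145 141 140]
 [140 144 121  63  40  43  43  41  45 109 144 140 141]
 [141 143 122  63  40  43  44  43  45 107 144 141 140]
 [140 143 121  64  39  44  43  43  46 109 144 142 141]
 [140 144 121  64  42  42  43  42  45 109 144 141 141]
 [140 144 120  65  41  43  44  43  46 109 144 140 141]
 [141 144 121  65  40  42  44  41  46 108 145 141 140]
 [140 144 121  64  42  44  44  42  46 110 144 142 140]
 [141 143 120  63  40  44  43  42  45 108 144 142 140]
 [140 142 119  61  39  41  44  41  43 105 144 141 140]
 [140 142 143 110  33  39  40  36  78 127 143 141 141]
 [141 142 144 146 117  58  55  84 127 144 142 141 141]
 [144 144 145 148 122  80  82 117 148 145 144 145 143]]
```

```bash
python3 - <<'E'
from h import *
S=cam('side');T=cam('top')
p=np.array([.1713,.6524,.1947]);zz=np.array([.254,.967,0]);
for d in (0,.013,.035): 
  for k in(-.05,0,.05): print(d,k,proj(S,[p+[0,0,d]+zz*k])[0].round(1),proj(T,[p+[0,0,d]+zz*k])[0].round(1))
a=cv2.imread('pics/top0.png')[290:390,0:120];b=cv2.imread('pics/side0.png')[250:400,540:640]
cv2.imwrite('pics/st.png',np.hstack([cv2.resize(a,(480,400)),cv2.resize(b,(300,450))[:400]]))
E
```

```text
0 -0.05 [577.6 395.9] [ 61.8 336.7]
0 0 [584.  428.6] [ 43.5 330.4]
0 0.05 [591.1 466. ] [ 25.7 324.1]
0.013 -0.05 [580.4 390.4] [ 58.4 337.6]
0.013 0 [587.  423.1] [ 40.  331.2]
0.013 0.05 [594.5 460.6] [ 22.  324.8]
0.035 -0.05 [585.3 380.6] [ 52.6 339.2]
0.035 0 [592.4 413.3] [ 33.8 332.6]
0.035 0.05 [600.5 451. ] [ 15.6 326. ]
```

View pics/st.png

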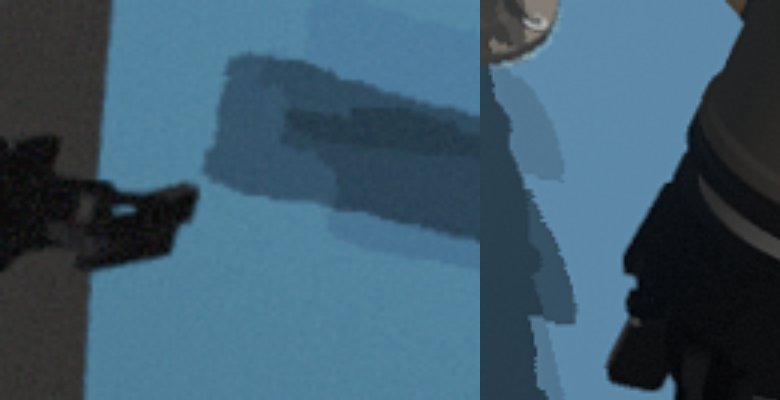

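```bash
python3 - <<'E'
from h import *
S=cam('side');T=cam('top')
for u in [(46,345),(44,342),(47.5,341)]:
    X,e=tri(S,(591,376),T,u); d=X-np.array([.1713,.6524,.1947]); print(X,e,'along jaw',d@[.254,.967,0],'tool y',d@[-.967,.254,0],'z',d[2])
E
```

```text
[0.15207071 0.60728309 0.24426285] 0.008558562751968327 along jaw -0.048512294540040087 tool y 0.00713502832370767 z 0.04956285345106656
[0.15740542 0.61066679 0.24884082] 0.004414934444092488 along jaw -0.04388523411288481 tool y 0.0028358282910318474 z 0.05414082153518493
[0.15674181 0.60693215 0.24377884] 0.00026647002881826173 along jaw -0.047665191585795075 tool y 0.0025289353271262098 z 0.04907883987972525
```

The closed fingers visibly end just above the knob top, at side (346,169.5) with the knob top at about (346,171). That is about 35 mm above the reported TCP. The start picture gives the same offset, so the real tip sits about 35 mm higher than reported. I'll open and go lower.

Call:
drive_tool(slide=[[0, 4, 10], [0, 4, 10], [0, 4, 10], [0, 4, 10], [0, 4, 0], [0, 4, -10], [0, 4, -20], [0, 4, -30], [0, 4, -37], [0, 4, -37]], turn=[[0, 0, 0], [0, 0, 0], [0, 0, 0], [0, 0, 0], [0, 0, 0], [0, 0, 0], [0, 0, 0], [0, 0, 0], [0, 0, 0], [0, 0, 0]], gripper=[1, 1, 1, 1, 1, 1, 1, 1, 1, 1])

```text
t: 5.15
eef_pos: [0.4859, -0.2066, 0.0502]
tool_rot: [0.51, -0.49, 0.512, 0.487]
contact_force: [-0.9, -0.7, 0.1]
gripper_width: 1.002
```

```bash
python3 - <<'E'
from h import *
o,M=st();print(M.round(3))
S=cam('side');a=S['color'][120:230,290:430,::-1];cv2.imwrite('pics/s4.png',cv2.resize(a,(700,550),interpolation=cv2.INTER_CUBIC))
E
```

```text
t 5.15 pos [ 0.4859 -0.2066  0.0502] F [-0.86 -0.67  0.14] g 1.002
[[ 0.001 -0.999  0.046]
 [-0.004  0.046  0.999]
 [-1.    -0.001 -0.004]]
```

View pics/s4.png

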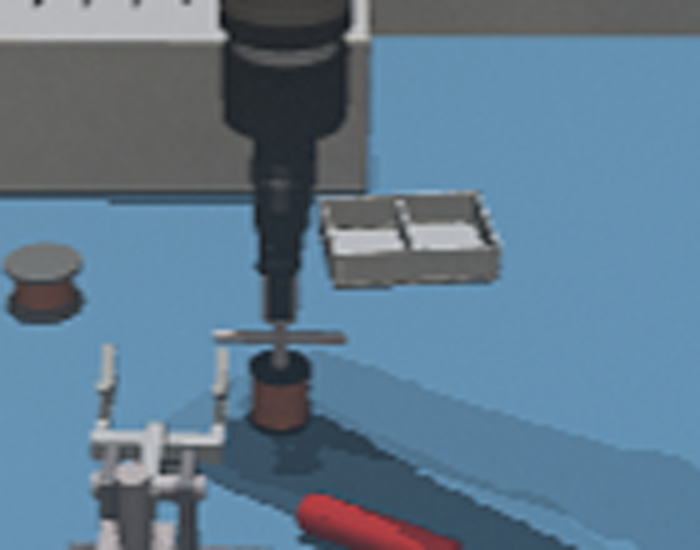

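The front finger now covers the knob, so I'll close on it.

Call:
drive_tool(slide=[[0, 0, 0], [0, 0, 0], [0, 0, 0], [0, 0, 0], [0, 0, 0], [0, 0, 0], [0, 0, 0], [0, 0, 0]], turn=[[0, 0, 0], [0, 0, 0], [0, 0, 0], [0, 0, 0], [0, 0, 0], [0, 0, 0], [0, 0, 0], [0, 0, 0]], gripper=[0.6, 0.3, 0, 0, 0, 0, 0, 0], squeeze=40)

```text
t: 6.0
eef_pos: [0.4867, -0.2063, 0.0512]
tool_rot: [0.511, -0.49, 0.512, 0.487]
contact_force: [-0.3, 3.8, 6.2]
gripper_width: 0.221
```

Call:
drive_tool(slide=[[0, 0, 10], [0, 0, 25], [0, 0, 55], [0, 0, 95], [0, 0, 130], [0, 0, 150], [0, 0, 150], [0, 0, 150]], turn=[[0, 0, 0], [0, 0, 0], [0, 0, 0], [0, 0, 0], [0, 0, 0], [0, 0, 0], [0, 0, 0], [0, 0, 0]], gripper=[0, 0, 0, 0, 0, 0, 0, 0])

```text
t: 6.8
eef_pos: [0.486, -0.2062, 0.2005]
tool_rot: [0.511, -0.49, 0.512, 0.487]
contact_force: [-0.7, 0.5, -4.1]
gripper_width: 0.217
```

```bash
python3 - <<'E'
from h import *
F=[]
S=cam('side','s5')
for i in range(4): F.append(bot.get_obs()['contact_force']); T=cam('top')
print(np.array(F).round(2))
st()
cv2.imwrite('pics/t5.png',T['color'][:,:,::-1])
a=S['color'][60:280,250:430,::-1];cv2.imwrite('pics/s5.png',cv2.resize(a,(490,600),interpolation=cv2.INTER_CUBIC))
E
```

```text
[[-0.63  0.58 -3.52]
 [-0.51 -0.52 -3.15]
 [-0.46 -1.35 -3.45]
 [-0.12  0.42 -3.28]]
t 7.05 pos [ 0.4858 -0.2061  0.1998] F [-0.5  -0.03 -3.37] g 0.219
```

View pics/s5.png

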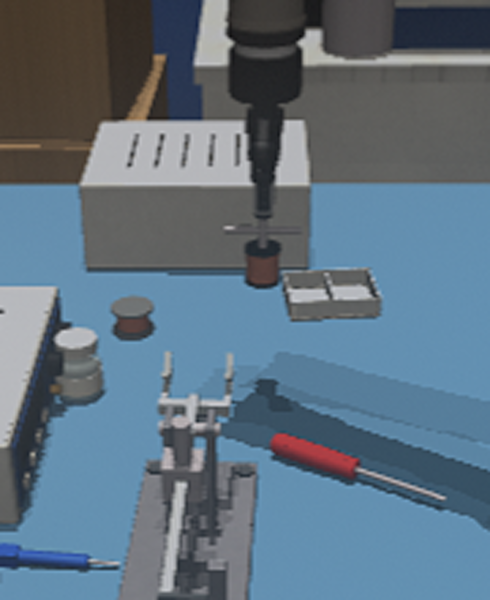

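View pics/t5.png

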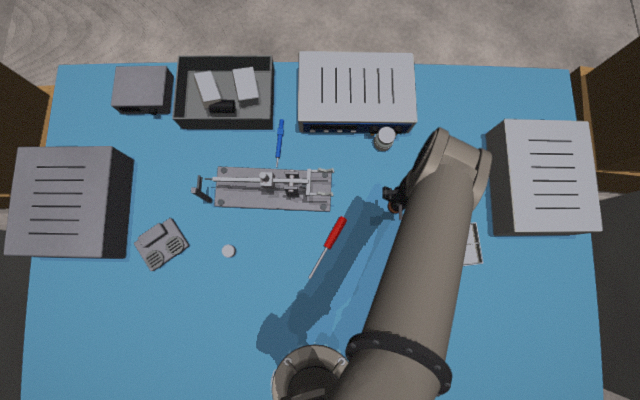

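```bash
cat > ov.py <<'E'
from h import *
def world(o,th,tilt,pts):
    # pts local beam coords rel. pivot; positive tilt=pointer up
    pts=np.array(pts,float);c,s=np.cos(tilt),np.sin(tilt)
    y=pts[:,1]*c-pts[:,2]*s; z=pts[:,1]*s+pts[:,2]*c+.130; x=pts[:,0]
    C,Sn=np.cos(th),np.sin(th)
    return np.c_[o[0]+C*x-Sn*y,o[1]+Sn*x+C*y,z]
E
python3 - <<'E'
from ov import *
S=cam('side');T=cam('top')
u=lambda x,y:(250+x/2.722-.3,60+y/2.727-.3)
A=onz(S,u(225,228),.211);B=onz(S,u(302,231),.211);print('bar',A,B,(A+B)/2)
o=(.5533,.0625);th=-.042
pts=[[sx*.0315,-.09+dy,dz] for sx in(1,-1) for dy,dz in((0,-.005),(-.017,.011),(.017,.011))]+[[0,.238,0],[0,-.05,0],[.06,-.05,0],[.0315,-.05,0],[-.0315,-.05,0]]
W=world(o,th,-.1,pts);print('seat',world(o,th,-.1,[[0,-.09,0]]))
for n,im,x0,y0,w,h,s in(('top','t5',180,150,240,90,10/3),('side','s3',270,180,100,130,5)):
    a=cv2.imread(f'pics/{n}0.png')[y0:y0+h,x0:x0+w];a=cv2.resize(a,None,fx=s,fy=s,interpolation=cv2.INTER_CUBIC)
    for q in proj(T if n=='top' else S,W): cv2.circle(a,tuple(int(v) for v in((q+.5-[x0,y0])*s)),2,(0,0,255),-1)
    cv2.imwrite(f'pics/ov_{n}.png',a[:600])
E
```

```text
bar [ 0.52743132 -0.21294242  0.211     ] [ 0.44264965 -0.20511831  0.211     ] [ 0.48504049 -0.20903036  0.211     ]
seat [[ 0.54953999 -0.0269714   0.13898501]]
```

View pics/ov_top.png

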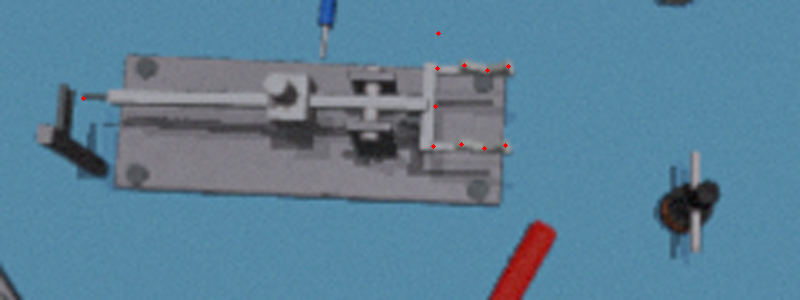

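View pics/ov_side.png

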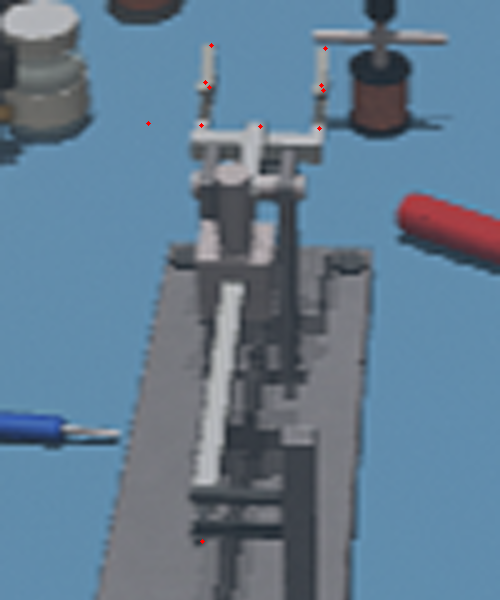

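Call:
drive_tool(slide=[[10, 10, 20], [22, 40, 30], [34, 80, 30], [46, 120, 30], [57, 155, 30], [64, 175, 30], [64, 180, 30], [64, 180, 20], [64, 180, 10], [64, 180, 0]], turn=[[0, 0, 0], [0, 0, 0], [0, 0, 0], [0, 0, 0], [0, 0, 0], [0, 0, 0], [0, 0, 0], [0, 0, 0], [0, 0, 0], [0, 0, 0]], gripper=[0, 0, 0, 0, 0, 0, 0, 0, 0, 0])

```text
t: 8.15
eef_pos: [0.5493, -0.028, 0.1991]
tool_rot: [0.511, -0.489, 0.513, 0.487]
contact_force: [1.1, 0.4, -3.2]
gripper_width: 0.222
```

```bash
python3 - <<'E'
from h import *
st()
S=cam('side');T=cam('top')
a=S['color'][120:250,270:370,::-1];cv2.imwrite('pics/s6.png',cv2.resize(a,(460,598),interpolation=cv2.INTER_CUBIC))
a=T['color'][140:240,180:380,::-1];cv2.imwrite('pics/t6.png',cv2.resize(a,(800,400),interpolation=cv2.INTER_CUBIC))
E
```

```text
t 8.15 pos [ 0.5493 -0.028   0.1991] F [ 1.08  0.36 -3.16] g 0.222
```

View pics/s6.png

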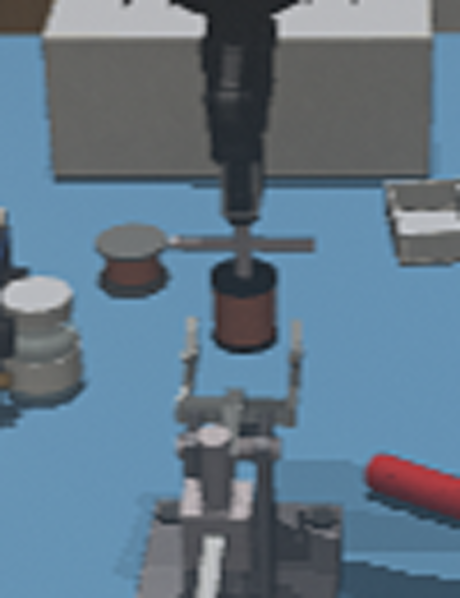

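View pics/t6.png

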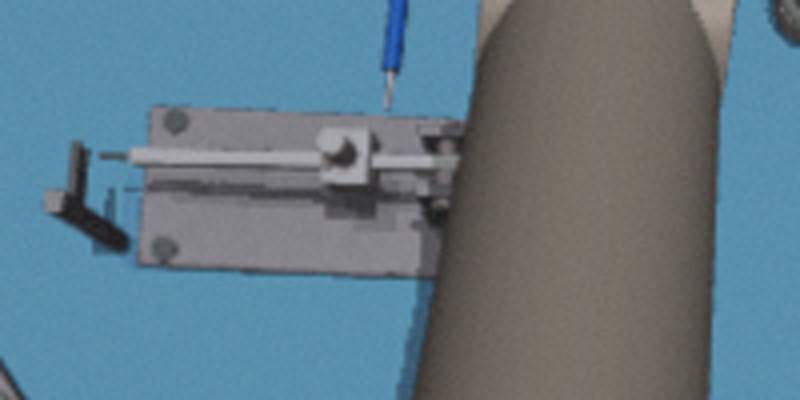

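```bash
python3 - <<'E'
from h import *
S=cam('side')
u=lambda x,y:(270+x/4.6-.4,120+y/4.6-.4)
print(onz(S,u(177,243),.21),onz(S,u(315,244),.21),st()[0]['eef_pos'])
print([(proj(S,[[.5495,-.027+dy,z]])[0]-[270,120])*4.6 for dy,z in((0,.21),(0,.2101))])
E
```

```text
t 8.3 pos [ 0.5492 -0.0273  0.1992] F [-0.78  0.15 -3.12] g 0.22
[ 0.58741065 -0.02983523  0.21      ] [ 0.50753445 -0.0291355   0.21      ] [ 0.54917944 -0.02731334  0.1992274 ]
[array([240.32782869, 243.69360766]), array([240.32415317, 243.54079012])]
```

Call:
drive_tool(slide=[[1, 1, -12], [1, 1, -27], [1, 1, -42], [1, 1, -54], [1, 1, -60], [1, 1, -64], [1, 1, -67], [1, 1, -70], [1, 1, -72], [1, 1, -74]], turn=[[0, 0, 0], [0, 0, 0], [0, 0, 0], [0, 0, 0], [0, 0, 0], [0, 0, 0], [0, 0, 0], [0, 0, 0], [0, 0, 0], [0, 0, 0]], gripper=[0, 0, 0, 0, 0, 0, 0, 0, 0, 0])

```text
t: 9.3
eef_pos: [0.5505, -0.0265, 0.1255]
tool_rot: [0.51, -0.489, 0.513, 0.487]
contact_force: [-0.5, -0.0, -1.0]
gripper_width: 0.219
```

```bash
python3 - <<'E'
from h import *
S=cam('side');st()
a=S['color'][120:310,270:370,::-1];cv2.imwrite('pics/s7.png',cv2.resize(a,(310,589),interpolation=cv2.INTER_CUBIC))
E
```

```text
t 9.35 pos [ 0.5504 -0.0265  0.1252] F [ 0.3   0.03 -1.86] g 0.224
```

View pics/s7.png

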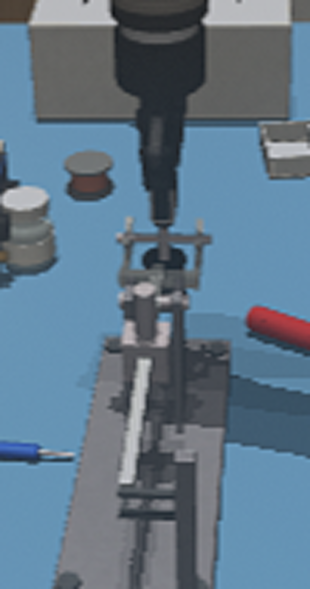

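The bar is seated across both prongs and the load is transferring. I'll follow the beam down slowly.

Call:
drive_tool(slide=[[0, 0, -2], [0, 0, -4], [0, 0, -6], [0, 0, -8], [0, 0, -10], [0, 0, -11.5], [0, 0, -12.5], [0, 0, -13], [0, 0, -13], [0, 0, -13]], turn=[[0, 0, 0], [0, 0, 0], [0, 0, 0], [0, 0, 0], [0, 0, 0], [0, 0, 0], [0, 0, 0], [0, 0, 0], [0, 0, 0], [0, 0, 0]], gripper=[0, 0, 0, 0, 0, 0, 0, 0, 0, 0])

```text
t: 10.35
eef_pos: [0.5505, -0.0265, 0.1123]
tool_rot: [0.51, -0.489, 0.513, 0.487]
contact_force: [0.7, -0.5, -1.2]
gripper_width: 0.227
```

```bash
python3 - <<'E'
from h import *
S=cam('side');st();S=cam('side');st()
a=S['color'][120:310,270:370,::-1];cv2.imwrite('pics/s8.png',cv2.resize(a,(310,589),interpolation=cv2.INTER_CUBIC))
E
```

```text
t 10.4 pos [ 0.5505 -0.0265  0.1123] F [ 0.29 -0.29 -1.37] g 0.223
t 10.45 pos [ 0.5505 -0.0265  0.1123] F [ 0.34 -0.16 -1.7 ] g 0.224
```

View pics/s8.png

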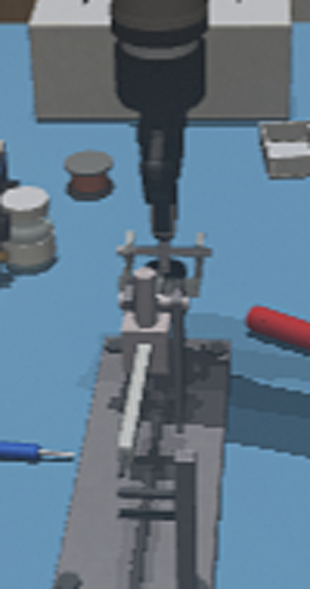

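Call:
drive_tool(slide=[[0, 0, -1], [0, 0, -2], [0, 0, -2.5], [0, 0, -2.5]], turn=[[0, 0, 0], [0, 0, 0], [0, 0, 0], [0, 0, 0]], gripper=[0, 0, 0, 0])

```text
t: 10.85
eef_pos: [0.5507, -0.0266, 0.1101]
tool_rot: [0.511, -0.489, 0.513, 0.487]
contact_force: [-0.7, -1.8, 1.8]
gripper_width: 0.219
```

At the stop with the load on the seats. Releasing.

Call:
drive_tool(slide=[[0, 0, 0], [0, 0, 0], [0, 0, 0], [0, 0, 0], [0, 0, 0], [0, 0, 0]], turn=[[0, 0, 0], [0, 0, 0], [0, 0, 0], [0, 0, 0], [0, 0, 0], [0, 0, 0]], gripper=[0.3, 0.4, 0.55, 0.65, 0.7, 0.7])

```text
t: 11.45
eef_pos: [0.5507, -0.0266, 0.1101]
tool_rot: [0.511, -0.489, 0.513, 0.487]
contact_force: [0.6, -0.7, 0.4]
gripper_width: 0.704
```

Call:
drive_tool(slide=[[0, 0, 10], [0, 0, 25], [0, 0, 45], [0, 0, 75], [0, 0, 110], [0, 0, 120]], turn=[[0, 0, 0], [0, 0, 0], [0, 0, 0], [0, 0, 0], [0, 0, 0], [0, 0, 0]], gripper=[0.7, 0.7, 0.7, 0.7, 0.7, 0.7])

```text
t: 12.05
eef_pos: [0.5528, -0.0271, 0.2344]
tool_rot: [0.513, -0.49, 0.511, 0.485]
contact_force: [-0.5, -0.8, -0.5]
gripper_width: 0.692
```

```bash
python3 - <<'E'
from h import *
S=cam('side');st()
a=S['color'][120:310,270:370,::-1];cv2.imwrite('pics/s9.png',cv2.resize(a,(310,589),interpolation=cv2.INTER_CUBIC))
E
```

```text
t 12.1 pos [ 0.5528 -0.0268  0.2343] F [ 1.29 -0.76  0.62] g 0.698
```

View pics/s9.png

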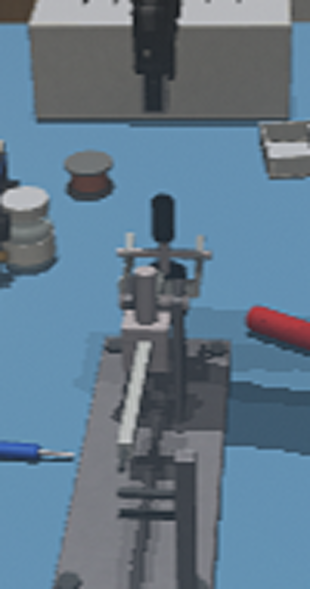

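The coil hangs by its bar on both prongs and the gripper is clear of it. The beam is at its pointer-up stop. Next I'll shut the fingers and bring them down inboard of the poise knob.

Call:
drive_tool(slide=[[1, 20, 0], [2, 55, 0], [3, 90, 0], [3, 105, 0], [3, 105, 0], [3, 105, -15], [3, 105, -35], [3, 105, -60], [3, 105, -85], [3, 105, -101]], turn=[[0, 0, 0], [0, 0, 0], [0, 0, 0], [0, 0, 0], [0, 0, 0], [0, 0, 0], [0, 0, 0], [0, 0, 0], [0, 0, 0], [0, 0, 0]], gripper=[0, 0, 0, 0, 0, 0, 0, 0, 0, 0])

```text
t: 13.1
eef_pos: [0.5547, 0.0754, 0.1313]
tool_rot: [0.512, -0.489, 0.513, 0.485]
contact_force: [0.2, 0.4, -0.2]
gripper_width: -0.002
```

```bash
python3 - <<'E'
from h import *
S=cam('side');o,M=st();print(M.round(3));T=cam('top')
a=S['color'][120:310,270:370,::-1];cv2.imwrite('pics/s10.png',cv2.resize(a,(310,589),interpolation=cv2.INTER_CUBIC))
cv2.imwrite('pics/t10.png',T['color'][100:240,150:400,::-1])
E
```

```text
t 13.15 pos [0.5533 0.0753 0.1294] F [-1.04 -0.09 -1.19] g 0.0
[[ 0.001 -0.999  0.05 ]
 [-0.006  0.05   0.999]
 [-1.    -0.001 -0.006]]
```

View pics/s10.png

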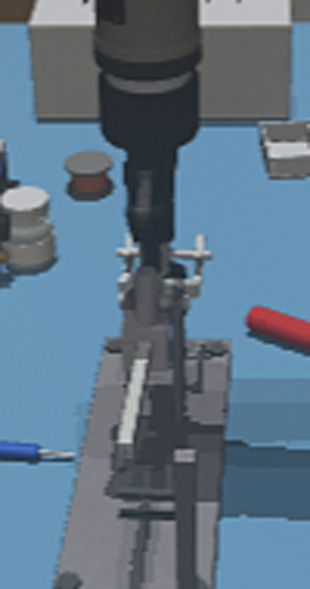

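View pics/t10.png

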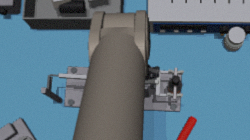

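Call:
drive_tool(slide=[[1, 5, 2], [1, 10, 2], [1, 13, 2], [1, 15, 2], [1, 17, 2], [1, 19, 2], [1, 21, 2], [1, 23, 2], [1, 25, 2], [1, 27, 2]], turn=[[0, 0, 0], [0, 0, 0], [0, 0, 0], [0, 0, 0], [0, 0, 0], [0, 0, 0], [0, 0, 0], [0, 0, 0], [0, 0, 0], [0, 0, 0]], gripper=[0, 0, 0, 0, 0, 0, 0, 0, 0, 0])

```text
t: 14.2
eef_pos: [0.5548, 0.1016, 0.1328]
tool_rot: [0.511, -0.489, 0.514, 0.485]
contact_force: [1.6, -3.2, -1.5]
gripper_width: 0.003
```

Call:
drive_tool(slide=[[0, 2, 0], [0, 4, 0], [0, 6, 0], [0, 8, 0], [0, 10, 0], [0, 12.5, 0], [1, 15, 0], [1, 17.5, 0], [1, 20, 0], [1, 22.5, 0]], turn=[[0, 0, 0], [0, 0, 0], [0, 0, 0], [0, 0, 0], [0, 0, 0], [0, 0, 0], [0, 0, 0], [0, 0, 0], [0, 0, 0], [0, 0, 0]], gripper=[0, 0, 0, 0, 0, 0, 0, 0, 0, 0])

```text
t: 15.2
eef_pos: [0.5555, 0.1243, 0.1327]
tool_rot: [0.511, -0.489, 0.514, 0.485]
contact_force: [0.3, -3.1, -0.9]
gripper_width: -0.001
```

```bash
python3 - <<'E'
from h import *
S=cam('side');o,M=st()
a=S['color'][120:310,270:370,::-1];cv2.imwrite('pics/s11.png',cv2.resize(a,(310,589),interpolation=cv2.INTER_CUBIC))
E
```

```text
t 15.25 pos [0.5555 0.1249 0.1326] F [-0.83 -2.   -1.11] g -0.004
```

View pics/s11.png

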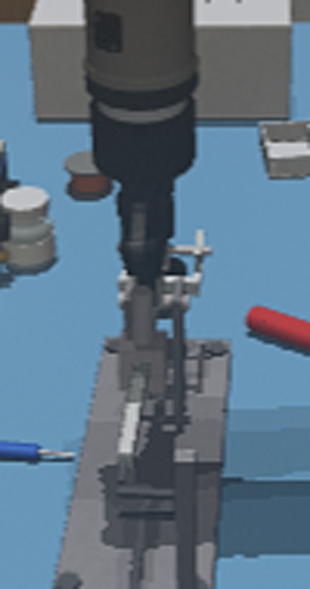

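Call:
drive_tool(slide=[[0, 2, 0], [0, 4.5, 0], [0, 7, 0], [0, 9.5, 0], [1, 12, 0], [1, 14.5, 0], [1, 17, 0], [1, 19, 0], [1, 20, 0], [1, 20, 0]], turn=[[0, 0, 0], [0, 0, 0], [0, 0, 0], [0, 0, 0], [0, 0, 0], [0, 0, 0], [0, 0, 0], [0, 0, 0], [0, 0, 0], [0, 0, 0]], gripper=[0, 0, 0, 0, 0, 0, 0, 0, 0, 0])

```text
t: 16.25
eef_pos: [0.5564, 0.1453, 0.1326]
tool_rot: [0.511, -0.489, 0.514, 0.485]
contact_force: [-0.8, -2.3, -0.9]
gripper_width: -0.0
```

```bash
python3 - <<'E'
from h import *
S=cam('side');o,M=st()
a=S['color'][120:310,270:370,::-1];cv2.imwrite('pics/s12.png',cv2.resize(a,(310,589),interpolation=cv2.INTER_CUBIC))
E
```

```text
t 16.3 pos [0.5564 0.1452 0.1327] F [-1.11 -2.86 -0.95] g -0.002
```

View pics/s12.png

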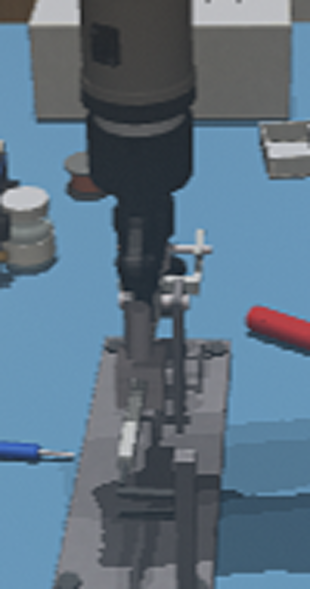

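Call:
drive_tool(slide=[[0, 2, 0], [0, 4, 0], [0, 6, 0], [0, 8, 0], [0, 9, 0], [0, 9, 0], [0, 4, 0], [0, -6, 0], [0, -16, 0], [0, -18, 0]], turn=[[0, 0, 0], [0, 0, 0], [0, 0, 0], [0, 0, 0], [0, 0, 0], [0, 0, 0], [0, 0, 0], [0, 0, 0], [0, 0, 0], [0, 0, 0]], gripper=[0, 0, 0, 0, 0, 0, 0, 0, 0, 0])

```text
t: 17.3
eef_pos: [0.5566, 0.1251, 0.133]
tool_rot: [0.512, -0.488, 0.514, 0.485]
contact_force: [-0.5, -0.5, 0.8]
gripper_width: 0.003
```

Call:
drive_tool(slide=[[0, 0, 0], [0, 0, 0], [0, 0, 0], [0, 0, 0], [0, 0, 0], [0, 0, 0], [0, 0, 0], [0, 0, 0], [0, 0, 0], [0, 0, 0]], turn=[[0, 0, 0], [0, 0, 0], [0, 0, 0], [0, 0, 0], [0, 0, 0], [0, 0, 0], [0, 0, 0], [0, 0, 0], [0, 0, 0], [0, 0, 0]], gripper=[0, 0, 0, 0, 0, 0, 0, 0, 0, 0])

```text
t: 18.3
eef_pos: [0.5566, 0.1251, 0.1329]
tool_rot: [0.512, -0.488, 0.515, 0.485]
contact_force: [0.0, -1.4, -0.7]
gripper_width: 0.005
```

```bash
python3 - <<'E'
from ov import *
S=cam('side','s13f');o,M=st()
a=S['color'][190:310,270:370,::-1];a=cv2.resize(a,(500,600),interpolation=cv2.INTER_CUBIC)
for ti in (.1,.05,0,-.05,-.1):
    q=proj(S,world((.5533,.0625),-.042,ti,[[0,.238,0]]))[0]; print(ti,q.round(1)); cv2.circle(a,tuple(int(v) for v in (q+.5-[270,190])*5),2,(0,0,255),-1)
cv2.imwrite('pics/s13.png',a)
E
```

```text
t 18.35 pos [0.5566 0.1251 0.133 ] F [-0.02 -0.56  0.08] g -0.001
0.1 [309.1 271.1]
0.05 [309.3 275.6]
0 [309.5 280. ]
-0.05 [309.7 284.1]
-0.1 [310.  287.9]
```

View pics/s13.png

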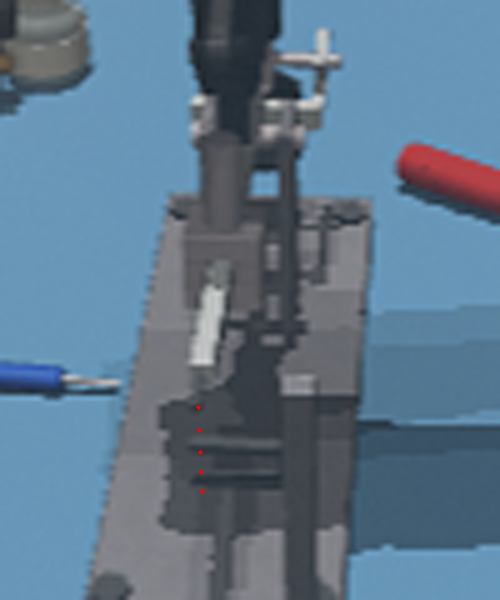

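Let go, the beam still sits at the pointer-up stop: the pointer tip is near row 271, where level is about 280. Further out.

Call:
drive_tool(slide=[[0, 8, 0], [0, 14, 0], [0, 16, 0], [0, 18, 0], [0, 20, 0], [1, 22, 0], [1, 24, 0], [1, 26, 0], [1, 28, 0], [1, 30, 0]], turn=[[0, 0, 0], [0, 0, 0], [0, 0, 0], [0, 0, 0], [0, 0, 0], [0, 0, 0], [0, 0, 0], [0, 0, 0], [0, 0, 0], [0, 0, 0]], gripper=[0, 0, 0, 0, 0, 0, 0, 0, 0, 0])

```text
t: 19.35
eef_pos: [0.5576, 0.154, 0.1327]
tool_rot: [0.512, -0.488, 0.515, 0.484]
contact_force: [1.1, -2.6, -2.0]
gripper_width: -0.004
```

Call:
drive_tool(slide=[[0, 2, 0], [0, 4, 0], [0, 6, 0], [0, 6.5, 0], [0, 6.5, 0], [0, 2, 0], [0, -8, 0], [0, -18, 0], [0, -20, 0], [0, -20, 0]], turn=[[0, 0, 0], [0, 0, 0], [0, 0, 0], [0, 0, 0], [0, 0, 0], [0, 0, 0], [0, 0, 0], [0, 0, 0], [0, 0, 0], [0, 0, 0]], gripper=[0, 0, 0, 0, 0, 0, 0, 0, 0, 0])

```text
t: 20.35
eef_pos: [0.5578, 0.1333, 0.1329]
tool_rot: [0.512, -0.488, 0.515, 0.484]
contact_force: [0.4, 0.5, -0.7]
gripper_width: 0.004
```

Call:
drive_tool(slide=[[0, 0, 0], [0, 0, 0], [0, 0, 0], [0, 0, 0], [0, 0, 0], [0, 0, 0]], turn=[[0, 0, 0], [0, 0, 0], [0, 0, 0], [0, 0, 0], [0, 0, 0], [0, 0, 0]], gripper=[0, 0, 0, 0, 0, 0])

```text
t: 20.95
eef_pos: [0.5578, 0.1333, 0.1329]
tool_rot: [0.512, -0.488, 0.515, 0.484]
contact_force: [-0.3, 0.6, -0.4]
gripper_width: -0.0
```

```bash
cat > look.py <<'E'
import sys
from ov import *
S=cam('side');o,M=st();n=sys.argv[1]
cv2.imwrite(f'pics/{n}f.png',S['color'][:,:,::-1])
a=S['color'][190:310,270:370,::-1];a=cv2.resize(a,(500,600),interpolation=cv2.INTER_CUBIC)
cv2.imwrite(f'pics/{n}.png',a)
E
python3 look.py s14
```

```text
t 21.0 pos [0.5578 0.1333 0.1329] F [-0.41 -1.12  0.13] g -0.003
```

View pics/s14.png

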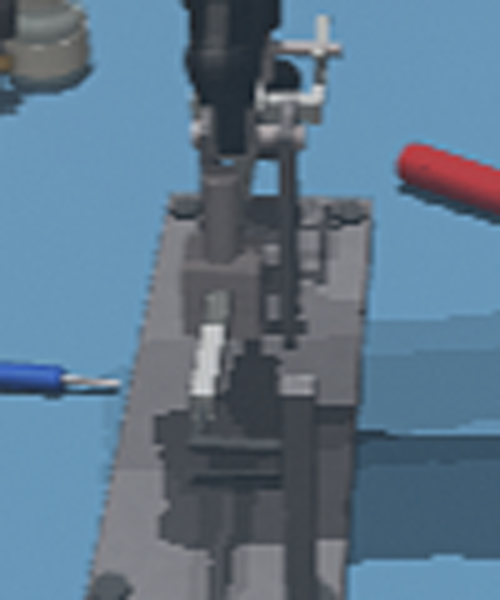

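The beam has lifted off its stop and looks near level: the bar end is at about row 269, between the stops' 263 and 276. I'll let it settle, then measure against the stop references.

Call:
drive_tool(slide=[[0, 0, 0], [0, 0, 0], [0, 0, 0], [0, 0, 0], [0, 0, 0], [0, 0, 0], [0, 0, 0], [0, 0, 0]], turn=[[0, 0, 0], [0, 0, 0], [0, 0, 0], [0, 0, 0], [0, 0, 0], [0, 0, 0], [0, 0, 0], [0, 0, 0]], gripper=[0, 0, 0, 0, 0, 0, 0, 0])

```text
t: 21.8
eef_pos: [0.5577, 0.1333, 0.1329]
tool_rot: [0.512, -0.488, 0.515, 0.484]
contact_force: [0.5, 0.6, 0.3]
gripper_width: -0.001
```

```bash
python3 look.py s15; python3 - <<'E'
import cv2,numpy as np
for n in('s3','s13f','s14f','s15f'):
    g=cv2.imread(f'pics/{n}.png').mean(2)
    print(n,g[258:284,309:313].mean(1).astype(int))
    print('  coilbar',g[192:206,332:336].mean(1).astype(int), 'xp')
E
```

```text
t 21.85 pos [0.5577 0.1333 0.1329] F [ 0.25 -0.62 -0.68] g -0.004
s3 [143 148 142 147 156 154 159 156 159 155 166 171 166 180 178 180 178 185
 187 108  85  57  60  88  94 105]
  coilbar [156 157 145 145 145 146 128  88 116 112 115 102 109 150] xp
s13f [184 185 184 184 189 100  98  93  91  93  72  76  73  66  72  75  74  73
  72  87  90  60  58  74  73  73]
  coilbar [145 145 144 149 168 171 172 173 163 188 143  79  96 101] xp
s14f [171 173 185 185 184 183 191 184 185 186 191 105  93  90  86  93  77  77
  73  89  91  59  56  71  70  70]
  coilbar [144 161 165 167 167 166 171 168 148  94  98 102 114 113] xp
s15f [171 173 185 185 183 183 190 186 185 186 191 106  94  90  87  93  77  77
  73  88  91  59  57  70  70  69]
  coilbar [143 160 165 167 167 166 170 168 148  93  98 102 113 113] xp
```

View pics/s15.png

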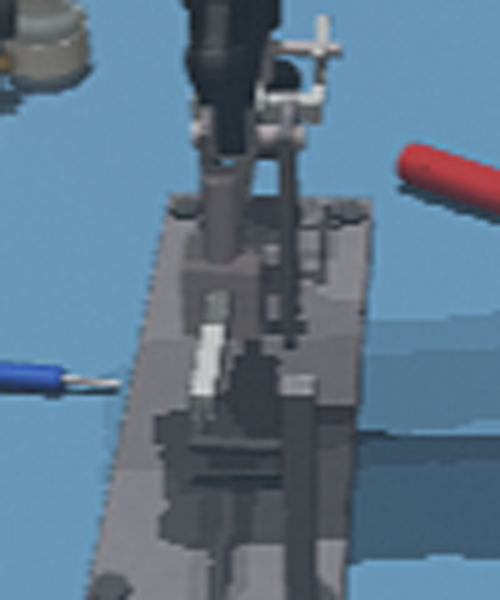

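```bash
python3 - <<'E'
from ov import *
from scipy.optimize import brentq
S=cam('side')
f=lambda y,ti,z:proj(S,world((.5533,.0625),-.042,ti,[[0,y,z]]))[0][1]
for z in (-.006,0,.006):
    y=brentq(lambda y:f(y,.1,z)-262.9,.1,.26)
    print(z,y,[(t,f(y,t,z).round(2)) for t in(.05,.03,.02,.01,0,-.1)])
g={n:cv2.imread(f'pics/{n}.png') for n in('s3','s15f','s13f')}
out=np.hstack([cv2.resize(g[n][255:295,300:328],(252,360),interpolation=cv2.INTER_NEAREST) for n in g])
cv2.imwrite('pics/cmp.png',np.clip(out*1.6,0,255).astype(np.uint8))
E
```

```text
-0.006 0.19928478482554454 [(0.05, np.float64(266.54)), (0.03, np.float64(267.94)), (0.02, np.float64(268.63)), (0.01, np.float64(269.32)), (0, np.float64(269.99)), (-0.1, np.float64(276.31))]
0 0.20803219231789466 [(0.05, np.float64(266.83)), (0.03, np.float64(268.35)), (0.02, np.float64(269.09)), (0.01, np.float64(269.83)), (0, np.float64(270.56)), (-0.1, np.float64(277.42))]
0.006 0.216779615690336 [(0.05, np.float64(267.12)), (0.03, np.float64(268.76)), (0.02, np.float64(269.56)), (0.01, np.float64(270.36)), (0, np.float64(271.15)), (-0.1, np.float64(278.56))]
```

View pics/cmp.png

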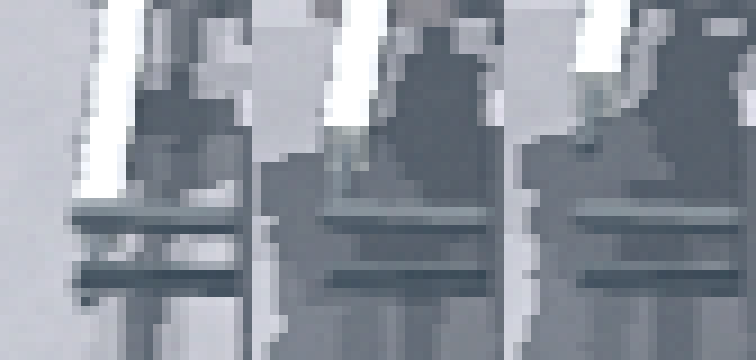

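The beam is settled at about +0.02 rad. The bar end is at row 269.0; the stops are at 263 and 277, and level is at about 270.5. That is inside the limit but close to it, so I'll nudge the poise about 1.2 mm further out.

Call:
drive_tool(slide=[[0, 6, 0], [0, 10, 0], [0, 12, 0], [0, 14, 0], [0, 16, 0], [0, 18, 0], [0, 20, 0], [0, 22, 0], [0, 24, 0], [0, 24, 0]], turn=[[0, 0, 0], [0, 0, 0], [0, 0, 0], [0, 0, 0], [0, 0, 0], [0, 0, 0], [0, 0, 0], [0, 0, 0], [0, 0, 0], [0, 0, 0]], gripper=[0, 0, 0, 0, 0, 0, 0, 0, 0, 0])

```text
t: 22.9
eef_pos: [0.5577, 0.1577, 0.1329]
tool_rot: [0.512, -0.488, 0.515, 0.484]
contact_force: [0.0, -0.2, -0.3]
gripper_width: 0.001
```

Call:
drive_tool(slide=[[0, 1, 0], [0, 2, 0], [0, 3, 0], [0, 3.5, 0], [0, 4, 0], [0, 4, 0]], turn=[[0, 0, 0], [0, 0, 0], [0, 0, 0], [0, 0, 0], [0, 0, 0], [0, 0, 0]], gripper=[0, 0, 0, 0, 0, 0])

```text
t: 23.5
eef_pos: [0.5577, 0.1618, 0.1329]
tool_rot: [0.512, -0.488, 0.515, 0.484]
contact_force: [0.5, -0.1, 0.3]
gripper_width: 0.001
```

```bash
python3 look.py s16; python3 - <<'E'
import cv2
g=cv2.imread('pics/s16f.png').mean(2);print(g[258:284,309:313].mean(1).astype(int))
E
```

```text
t 23.55 pos [0.5577 0.1618 0.1329] F [ 0.04 -0.3  -1.31] g -0.001
[117 114 125 119 112 188 191 184 186 187 191 100  94  90  87  92 100 102
  94  86  91  59  57  70  69  69]
```

View pics/s16.png

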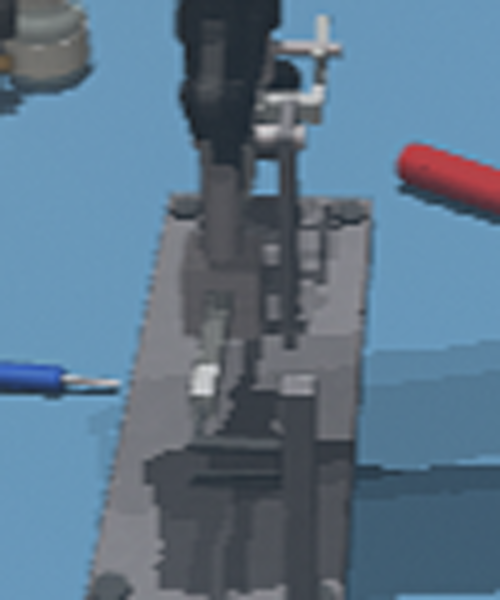

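Call:
drive_tool(slide=[[0, 1, 0], [0, 2, 0], [0, 2.5, 0], [0, 2.5, 0]], turn=[[0, 0, 0], [0, 0, 0], [0, 0, 0], [0, 0, 0]], gripper=[0, 0, 0, 0])

```text
t: 23.95
eef_pos: [0.5577, 0.1644, 0.1329]
tool_rot: [0.512, -0.488, 0.515, 0.484]
contact_force: [1.3, 0.4, 0.5]
gripper_width: -0.001
```

```bash
python3 look.py s17; python3 - <<'E'
import cv2
g=cv2.imread('pics/s17f.png').mean(2);print(g[258:284,309:313].mean(1).astype(int))
E
```

```text
t 24.0 pos [0.5577 0.1643 0.1329] F [-0.17  1.12  0.74] g 0.002
[118 113 125 120 115 111 195 185 186 187 191 100  94  91  87  93  95 102
  97  90  90  59  57  71  69  70]
```

Call:
drive_tool(slide=[[0, 1, 0], [0, 2, 0], [0, 3, 0], [0, 3, 0]], turn=[[0, 0, 0], [0, 0, 0], [0, 0, 0], [0, 0, 0]], gripper=[0, 0, 0, 0])

```text
t: 24.4
eef_pos: [0.5577, 0.1667, 0.1327]
tool_rot: [0.512, -0.488, 0.515, 0.484]
contact_force: [1.1, -3.8, -0.8]
gripper_width: 0.003
```

```bash
python3 look.py s18; python3 - <<'E'
import cv2
g=cv2.imread('pics/s18f.png').mean(2);print(g[258:284,309:313].mean(1).astype(int))
E
```

```text
t 24.45 pos [0.5577 0.1668 0.1327] F [ 0.96 -3.41 -1.2 ] g -0.003
[121 114 115 121 116 111 188 188 189 187 189 140  92  90  91  87  84  98
 101  95  90  59  56  70  70  70]
```

View pics/s18.png

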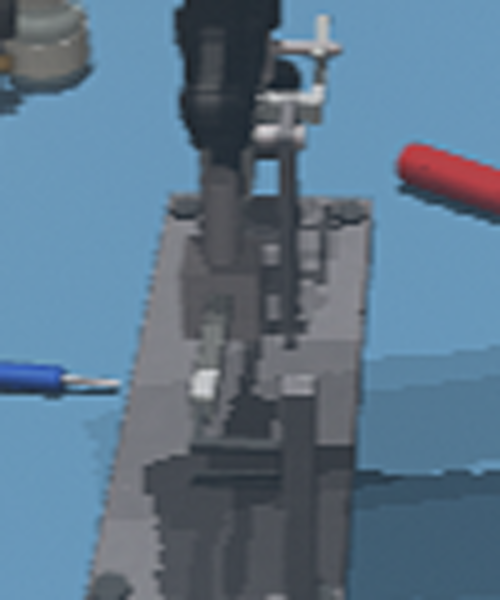

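Contact now, with 3.5 N of push force and the poise just sliding. I'll let go and read the balance.

Call:
drive_tool(slide=[[0, -3, 0], [0, -10, 0], [0, -18, 0], [0, -20, 0], [0, -20, 0], [0, -20, 0], [0, -20, 0], [0, -20, 0], [0, -20, 0], [0, -20, 0]], turn=[[0, 0, 0], [0, 0, 0], [0, 0, 0], [0, 0, 0], [0, 0, 0], [0, 0, 0], [0, 0, 0], [0, 0, 0], [0, 0, 0], [0, 0, 0]], gripper=[0, 0, 0, 0, 0, 0, 0, 0, 0, 0])

```text
t: 25.45
eef_pos: [0.5577, 0.1469, 0.1327]
tool_rot: [0.512, -0.488, 0.515, 0.484]
contact_force: [-0.4, -0.2, 0.2]
gripper_width: 0.003
```

Call:
drive_tool(slide=[[0, 0, 0], [0, 0, 0], [0, 0, 0], [0, 0, 0], [0, 0, 0], [0, 0, 0], [0, 0, 0], [0, 0, 0]], turn=[[0, 0, 0], [0, 0, 0], [0, 0, 0], [0, 0, 0], [0, 0, 0], [0, 0, 0], [0, 0, 0], [0, 0, 0]], gripper=[0, 0, 0, 0, 0, 0, 0, 0])

```text
t: 26.25
eef_pos: [0.5578, 0.1468, 0.1327]
tool_rot: [0.512, -0.488, 0.515, 0.484]
contact_force: [-0.4, 0.2, 1.4]
gripper_width: -0.003
```

```bash
python3 look.py s19; python3 - <<'E'
import cv2,numpy as np
for n in('s15f','s19f'):
    g=cv2.imread(f'pics/{n}.png').mean(2);print(g[258:284,309:313].mean(1).astype(int));print('  coilbar',g[192:206,332:336].mean(1).astype(int))
g={n:cv2.imread(f'pics/{n}.png') for n in('s3','s15f','s19f')}
out=np.hstack([cv2.resize(g[n][255:295,300:328],(252,360),interpolation=cv2.INTER_NEAREST) for n in g])
cv2.imwrite('pics/cmp2.png',np.clip(out*1.6,0,255).astype(np.uint8))
E
```

```text
t 26.3 pos [0.5577 0.1469 0.1327] F [-0.18  1.09 -0.57] g -0.001
[171 173 185 185 183 183 190 186 185 186 191 106  94  90  87  93  77  77
  73  88  91  59  57  70  70  69]
  coilbar [143 160 165 167 167 166 170 168 148  93  98 102 113 113]
[107 110 177 174 186 184 183 189 186 190 185 190 129  91  90  87  90  75
  79  88  91  59  56  70  69  69]
  coilbar [149 163 167 167 166 165 195 162 136  91  97 124 114 112]
```

View pics/cmp2.png

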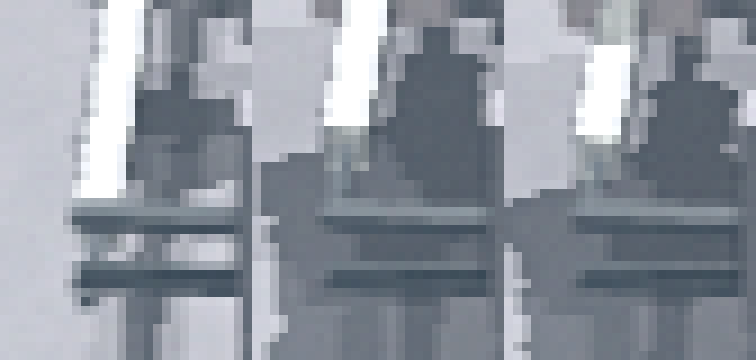

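The bar end is now at row 270.4, where level is about 270.5 to 270.9, so the tilt is under 0.01 rad. I'll withdraw upward and check again.

Call:
drive_tool(slide=[[0, -2, 10], [0, -3, 30], [0, -3, 60], [0, -3, 95], [0, -3, 130], [0, -3, 150], [0, -3, 150], [0, -3, 150], [0, -3, 150], [0, -3, 150]], turn=[[0, 0, 0], [0, 0, 0], [0, 0, 0], [0, 0, 0], [0, 0, 0], [0, 0, 0], [0, 0, 0], [0, 0, 0], [0, 0, 0], [0, 0, 0]], gripper=[0, 0, 0, 0, 0, 0, 0, 0, 0, 0])

```text
t: 27.3
eef_pos: [0.557, 0.1437, 0.2816]
tool_rot: [0.511, -0.488, 0.516, 0.484]
contact_force: [0.8, 1.1, 0.5]
gripper_width: 0.001
```

Call:
drive_tool(slide=[[0, 0, 0], [0, 0, 0], [0, 0, 0], [0, 0, 0], [0, 0, 0], [0, 0, 0], [0, 0, 0], [0, 0, 0], [0, 0, 0], [0, 0, 0]], turn=[[0, 0, 0], [0, 0, 0], [0, 0, 0], [0, 0, 0], [0, 0, 0], [0, 0, 0], [0, 0, 0], [0, 0, 0], [0, 0, 0], [0, 0, 0]], gripper=[0, 0, 0, 0, 0, 0, 0, 0, 0, 0])

```text
t: 28.3
eef_pos: [0.557, 0.1437, 0.2816]
tool_rot: [0.511, -0.488, 0.516, 0.484]
contact_force: [-0.9, -0.9, 0.7]
gripper_width: 0.002
```

```bash
python3 look.py s20; python3 - <<'E'
import cv2,numpy as np
from ov import *
g=cv2.imread('pics/s20f.png').mean(2);print(g[258:284,309:313].mean(1).astype(int))
S=cam('side')
print('mark mid pred',proj(S,world((.5533,.0625),-.042,0,[[-.01,.243,.0075],[-.01,.243,-.0075],[0,-.09,0],[.042,-.09,0],[-.042,-.09,0]])))
E
```

```text
t 28.35 pos [0.557  0.1437 0.2816] F [-0.9   0.44  0.47] g 0.004
[104 110 109 110 115 109 182 185 181 184 180 185 125  88  87  85  89  94
 100  84  88  58  54  69  67  67]
mark mid pred [[313.84572018 279.13584002]
 [314.07062839 284.45241082]
 [322.8607013  198.52469755]
 [307.70895609 198.09818885]
 [338.10174906 198.95395476]]
```

View pics/s20f.png

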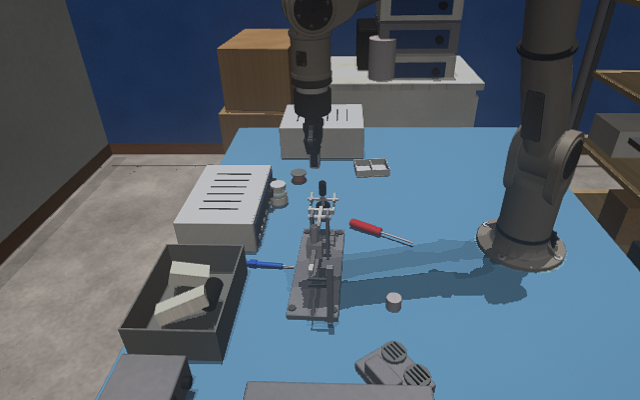

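View pics/s20.png

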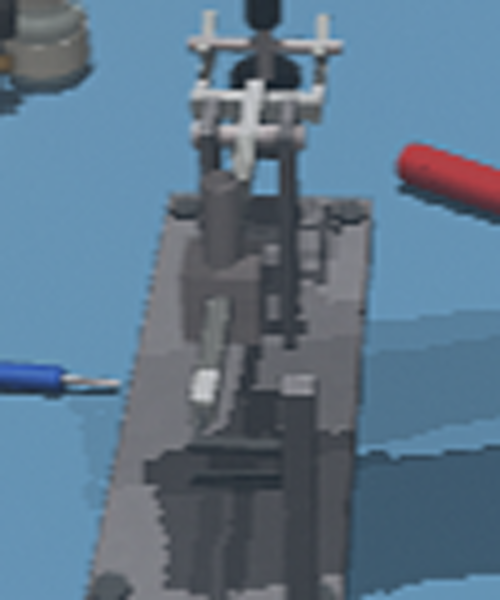

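The bar's middle is at (323.0,198.9), against a predicted level seat at (322.9,198.5). The beam end has not moved since the last reading, and the bystanders are where they were. Handing in.

```bash
python3 -c "
from h import *
print(bot.hand_in());st()"
```

```text
the job is handed in; nothing more can be done
None
the job is handed in; nothing more can be done
```

I hung the coil by its crossbar in the yoke's V seats, let go of it, and pushed the poise outward with the shut fingers until the beam floated level. I handed the job in at about 28 s; it reports no verdict.

**Last checks**
- **Coil:** its crossbar middle was at pixel (323.0, 198.9), within about half a pixel of where the seat should be on a level beam.
- **Beam:** the end of the beam arm was steady at row 270.4, against about 270.5 to 270.9 for level, so the tilt is under 0.01 rad. The arm was raised well clear of everything.
- **Forces:** the readings I saw while pushing the poise stayed below 4 N. The wrist read +1.8 N when the coil was set down. I only saw the readings at the end of each move.
- **Bystanders:** none looked moved in the side view. I did not measure their positions.

**What disagreed**
- **Finger height:** the pictures put the real fingertips about 35 mm above the reported TCP. My first grasp closed on nothing above the knob, and I corrected for the offset after that.
- **Poise pushes:** the beam tipped much less during a push than I expected, probably from friction at the finger. I set the final position from balance readings taken after letting go instead. The first near-level reading was about +0.02 rad, and one more small nudge brought it level.
- **Pointer:** its tip was hard to see in shadow, so the tilt comes from the end of the beam arm compared with its position at the two stops.

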